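# Roll steel balls off a tilt board into a cup and put the slotted weights on their stand

## Task

The viscometer balls and the slotted weights got mixed up on the roll-off board. Stand the steel cup under the open nose of the board, tip the board up by its bar so that all four balls roll into the cup while the weights stay on the board, and let the board back down gently; leave the cup there, and do not finger or spill the balls. Then slide the two weights sideways by their slots onto the stem of the stand, thick one at the bottom, fully home and lying flat, without disturbing the binder clip, the jar or the slide carton.

Things in the scene. Friction and masses are not known exactly. Their poses are not given: they have to be found in the camera images.
- sorter: Dark grey fixed foot of the roll-off board; origin on the bench straight below the hinge; x runs uphill from the nose to the lifting bar, y along the hinge, z up. In front of its post (x = 10 mm) the bench below and beside the nose is free; only the hinge cheeks reach on to x = -7 mm, at heights over 50 mm.
- board (a joint): Hinge of the pale grey board: 0 is level, at rest; grows as the bar end is lifted, stop at 0.28 rad (16 degrees). Falls back by its own weight if let go (about 3 N lifts it at the bar). Balls start to roll at 2 to 4 degrees and at 10 degrees or more run to the nose in about 2 s; the weights do not slip.
- board_hinge (a point): Point on the hinge axis, midway, 66 mm above the bench; the axis runs along the y axis of sorter. It does not move.
- board_bar (a point): Middle of the lifting bar, a round steel bar of 10 mm diameter along the sorter's y axis, 80 mm above the bench and straight part 68 mm long; its middle line runs 49 mm behind the outside of the rear rim with free space in front, behind and below, 235 mm from the hinge. Moves with the board.
- chute (a point): Point on the bench straight below the middle of the nose's hole: where the cup's centre belongs. Does not move. The nose above is 50 mm wide over its walls (x -18 to -56 mm of sorter), its underside 71 mm above the bench, dipping to 55 mm when fully tipped; it has no floor, so balls fall straight through its hole, 34 by 42 mm.
- board_floor (a point): Middle of the pale grey board's smooth floor, 75 mm above the bench at rest. The floor is 190 mm wide between side rims (y -95 to 95 mm of sorter) from x = 52 to the rear rim at x = 182, and narrows from x = 52 to the 42 mm wide nose at x = -18. Rims stand 12 mm above the floor, 4 mm thick. Moves with the board.
- cup_mid (a point): Open steel cup, 62 mm outside diameter (64 at the rim), 46 mm high, wall 2 mm; this is its centre, 23 mm above its underside; z is its axis. It stands loose on the bench; 90 g.
- stem_foot (a point): Fixed stand for the weights: dark round base 68 mm wide, its round seat 30 mm wide and 30 mm above the bench; this point is the seat's middle, at the foot of an upright 6 mm steel stem. The stem is free for 36 mm up to a knob 16 mm wide (66 to 76 mm above the bench), so weights go on only sideways, below the knob, from any side.
- weight_thick_mid (a point): Thick slotted weight: steel disc 42 mm wide, 13 mm thick, 120 g, flat on the board; this is its centre, half-way up. Its slot, 9 mm wide (14 mm at the flared mouth), runs from the rim to just past the centre and is open towards this point's x axis; z up. With the stem at the slot's closed end, the stem stands at the disc's centre.
- weight_thin_mid (a point): Thin slotted weight: as the thick one but 7 mm thick, 65 g; centre half-way up, slot open towards its x axis.
- ball_1_center (a point): Steel ball 1 of 4, 16 mm diameter, 17 g; its centre.
- ball_2_center (a point): Steel ball 2 of 4, 16 mm diameter, 17 g; its centre.
- ball_3_center (a point): Steel ball 3 of 4, 16 mm diameter, 17 g; its centre.
- ball_4_center (a point): Steel ball 4 of 4, 16 mm diameter, 17 g; its centre.
- ball_1: Steel ball 1 (turns as it rolls; use its centre point).
- ball_2: Steel ball 2 (turns as it rolls; use its centre point).
- ball_3: Steel ball 3 (turns as it rolls; use its centre point).
- ball_4: Steel ball 4 (turns as it rolls; use its centre point).
- cup: The steel cup; origin at the centre of its underside.
- weight_thick: The thick weight; origin at the centre of its underside.
- weight_thin: The thin weight; origin at the centre of its underside.
- binder_clip: Bystander: white binder clip, 25 x 33 x 18 mm, lying on the bench; origin under its centre.
- jar: Bystander: small white screw-cap jar, 31 mm diameter, 40 mm high; origin under its centre.
- slide_carton: Bystander: card box of slides, 31 x 81 x 28 mm; origin under its centre.
There are look-alikes about, which are no part of the job. Leave any red or turquoise look-alike of the cup alone.

How it is judged:
By the outcome, as a careful person would: the job done as asked, in the order asked, and still so for the second after the job is handed in, with the robot touching nothing.
It also fails if it takes over 72 s, if anything falls off the work surface, if the arm or the gripper's body presses on something with over 40 N, if the wrist force passes 120 N, or if a joint passes its speed limit or range.

## Robot

A 6-joint arm with a two-finger parallel gripper is mounted at the origin on a cart in front of the work surface, level with it; the furniture and walls round the work are solid. World frame = base frame: x ahead of the robot, y to its left, z up, the work surface at z = 0. Lengths are in mm, angles in rad, forces in N, time in s.
With the tool pointing down it reaches from about 250 to 725 mm from the base axis. Payload 4 kg.
Tool frame: the origin (TCP) lies where the fingers leave the gripper's body, on its centre line; the fingertips stand arm.tips_ahead ahead of it and the grasp point (between the pads) lies 54 mm ahead of it (arm.tips_ahead is the distance from the TCP to the fingertips, in mm); z points along the fingers, y is the direction in which the jaws open and shut (so a half turn about z gives the same grasp; the last joint's range is limited). The gripper opens to 85 mm and grips with 20 to 120 N. Pads are 22 mm wide; open, the fingers measure 114 mm over their backs; the gripper's body (76 mm by 85 mm) begins 54 mm behind the grasp point. The pads swing forward as they close: fully open they stand 13 mm farther back than shut.
Start: joints at [1.165, 0.241, 0.005, 1.335, 0, 1.571], TCP at [197.375, 459.394, 303.906] pointing down, gripper open.
Joint ranges: [-2.72, 2.72], [-1.05, 1.87], [-1.09, 1.28], [-1.99, 2.15], [-1.42, 1.44], [-3.14, 3.14]. Speed limits (rad/s): [2.79, 2.79, 3.14, 3.14, 3.14, 3.14].

## Interface

Orientations are given as a unit quaternion [x, y, z, w].
In Python, from plant import arm gives the robot as it stands. Calls block until the motion is done:
- arm.reach(position, orientation): joint-space move of the TCP to a pose.
- arm.movel(position, rotation=None, speed=150): straight line of the TCP; rotation=None keeps the orientation; speed is the mean speed in mm/s.
- arm.move_j(angles): joint-space move.
- arm.grip(opening): opening from 0.0 (shut) to 1.0 (fully open); the grip force is fixed at half the most; returns when the fingers have stopped.
- arm.sleep(seconds).
- arm.solve_ik(position, orientation): joint angles nearest the present ones, or None.
- arm.read_state(): the state.
- arm.read_camera(name): name is "scene" or "top" or "wrist"; returns the picture (400x640x3 uint8, red, green, blue); there is no depth.
- arm.calibration(name): a dict with "fov_y" (degrees; the focal length in pixels is half the picture's height over the tangent of half this angle, whatever the lens; pixels are square), "cx", "cy" (the principal point, pixels), "T" (4x4, takes a point from camera to world coordinates). Camera axes: x right, y down, z forward; pixel columns grow to the right and rows downward; lengths in mm; the calibration is good to about 2 mm. A picture is of the moment at which its call begins: read the wrist's pose just before it. calibration takes no time and is no camera call; for the wrist camera it gives the pose at the moment of the call.
A pose or a line that the arm cannot do raises arm.MotionError and nothing moves.
- arm.job_done(): hands the job in, once; it reports no verdict.
Trained networks look in the newest picture that a camera, given by its name, has taken for a name from the list of things; names that differ only in an ending like _2 or _b are one class to them, and where a whole thing is asked for, a point or a joint stands for the part that bears it (a point fixed in the world has none). Each returns a list of dicts, best first, with "conf" (0 to 1); they miss things now and then, are a little off and sometimes report something else, mostly with a low value. They report only what shows in the picture. A call takes as long as a camera call. They do not tell look-alikes from the thing itself.
- arm.look_for(label, camera): "point" ([row, column] in pixels, amid what is visible of it).
- arm.tip_of(label, camera): "point" ([row, column] in pixels: a listed point, or the origin of a listed thing).
The state is a dict: "time": time; "joint_pos": joint angles; "dq": joint speeds; "effort": joint torques, N m; "eef_pos": TCP position; "ee_rot": TCP orientation; "ft_force": force on the tool from outside, world axes, zero at the start; "ft_torque": the same for the moment, N m; "grip_width": opening from 0.0 (shut) to 1.0 (fully open).
Only numpy, scipy, OpenCV 4.12 (cv2) and the standard library are available. Lean on these libraries where they do the work, as an engineer would, in place of code of your own. Each camera call takes 0.05 s, during which the arm holds its last target.

## Working session

There is one attempt and no reset: what is moved stays moved. The work goes in short steps, each a Python script; the robot and the scene stay as the last script left them, time stands still between calls to the robot, and variables do not carry over. Pictures are saved under pics/ and viewed, and the job is handed in when it is done.

```bash
ls; mkdir -p pics
python3 - <<'E'
from plant import arm
import cv2
print(arm.tips_ahead)
for n in ["scene","top"]:
    im=arm.read_camera(n); cv2.imwrite(f"pics/a_{n}.png",im[:,:,::-1])
    c=arm.calibration(n); print(n,c)
print(arm.read_state())
E
```

```text
pics
72.6
scene {'fov_y': 55.813391180942155, 'cx': 313.9324965000612, 'cy': 204.7601688993731, 'T': array([[ 9.10863307e-01, -2.13475034e-01,  3.53208785e-01,
         1.37858884e+02],
       [-4.12195421e-01, -5.13210699e-01,  7.52801244e-01,
        -9.50133517e+02],
       [ 2.05662562e-02, -8.31290075e-01, -5.55458226e-01,
         6.96795770e+02],
       [ 0.00000000e+00,  0.00000000e+00,  0.00000000e+00,
         1.00000000e+00]])}
top {'fov_y': 55.59553431905068, 'cx': 322.6957241435596, 'cy': 196.5331765570059, 'T': array([[-2.88039952e-02, -9.88758259e-01,  1.46722309e-01,
         4.32795254e+02],
       [-9.99575594e-01,  2.91311749e-02,  8.12362616e-05,
        -9.61783367e+01],
       [-4.35451627e-03, -1.46657699e-01, -9.89177718e-01,
         9.85896862e+02],
       [ 0.00000000e+00,  0.00000000e+00,  0.00000000e+00,
         1.00000000e+00]])}
{'time': 0.1, 'joint_pos': array([1.16500810e+00, 2.41322964e-01, 3.84287918e-03, 1.33523240e+00,
       2.54892780e-05, 1.57075893e+00]), 'dq': array([-0.00053891, -0.00043108,  0.0026577 ,  0.00021975,  0.0011138 ,
       -0.00056852]), 'effort': array([ 3.71510669e-04, -3.73137510e+01,  2.53009951e+01,  1.08607707e-02,
        5.06574895e-05,  4.02016724e-06]), 'eef_pos': array([197.18950924, 458.98696733, 303.10306826]), 'ee_rot': array([ 2.01486523e-01,  9.79490818e-01, -9.35855457e-04, -2.05558544e-04]), 'ft_force': array([ 0.36266201, -0.29378931,  0.71544072]), 'ft_torque': array([-0.0040717 , -0.01244479, -0.01989905]), 'grip_width': 0.9993864017393894}
```

View pics/a_scene.png

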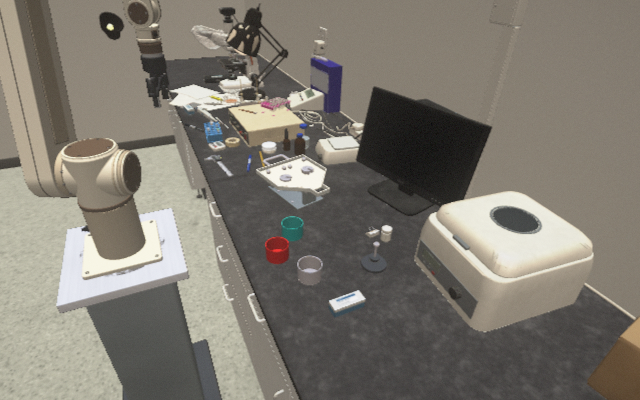

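View pics/a_top.png

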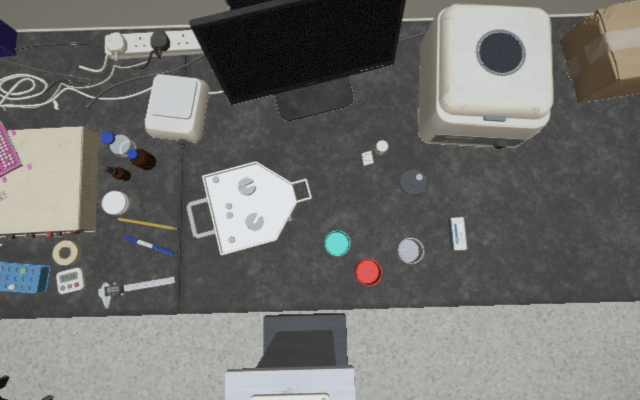

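```bash
cat > h.py <<'E'
from plant import arm
import numpy as np, cv2
from scipy.spatial.transform import Rotation as R
def ray(n,p,cal=None):
    c=cal or arm.calibration(n); f=200/np.tan(np.radians(c['fov_y']/2))
    d=np.array([(p[1]-c['cx'])/f,(p[0]-c['cy'])/f,1]); T=c['T']
    return T[:3,3],T[:3,:3]@d
def atz(n,p,z,cal=None):
    o,d=ray(n,p,cal); return o+d*(z-o[2])/d[2]
def proj(n,P,cal=None):
    c=cal or arm.calibration(n); f=200/np.tan(np.radians(c['fov_y']/2)); T=c['T']
    q=T[:3,:3].T@(np.asarray(P,float)-T[:3,3]); return np.array([c['cy']+f*q[1]/q[2],c['cx']+f*q[0]/q[2]])
def tri(rs):
    A=np.zeros((3,3));b=np.zeros(3)
    for o,d in rs:
        d=d/np.linalg.norm(d);M=np.eye(3)-np.outer(d,d);A+=M;b+=M@o
    return np.linalg.solve(A,b)
def down(yaw):
    # tool z down, tool y (jaw dir) along world angle yaw
    y=np.array([np.cos(yaw),np.sin(yaw),0]);z=np.array([0,0,-1.]);x=np.cross(y,z)
    return R.from_matrix(np.c_[x,y,z]).as_quat()
def save(n,name,crop=None,s=1):
    im=arm.read_camera(n)[:,:,::-1]
    if crop: r0,r1,c0,c1=crop; im=im[r0:r1,c0:c1]
    if s!=1: im=cv2.resize(im,None,fx=s,fy=s,interpolation=cv2.INTER_CUBIC)
    cv2.imwrite('pics/'+name,im)
E
python3 - <<'E'
from h import *
np.set_printoptions(precision=1,suppress=True)
Z=dict(board_hinge=66,board_bar=80,chute=0,board_floor=75,cup_mid=23,stem_foot=30,weight_thick_mid=81.5,weight_thin_mid=78.5,ball_1_center=83,binder_clip=0,jar=0,slide_carton=0,sorter=0)
for n in ["top","scene"]:
    arm.read_camera(n)
    for l,z in Z.items():
        for d in arm.tip_of(l,n)[:5]:
            print(n,l,round(d['conf'],2),np.array(d['point']),atz(n,d['point'],z))
print(arm.read_state()['time'])
im=arm.read_camera("top")[:,:,::-1]
cv2.imwrite('pics/b1.png',cv2.resize(im[150:270,180:320],None,fx=5,fy=5,interpolation=cv2.INTER_CUBIC))
cv2.imwrite('pics/b2.png',cv2.resize(im[130:290,310:480],None,fx=4,fy=3.7,interpolation=cv2.INTER_CUBIC))
E
```

```text
top board_hinge 0.78 [193.8 281.5] [579.    4.8  66. ]
top board_hinge 0.29 [152.3 381.3] [ 676.4 -245.3   66. ]
top board_bar 0.61 [214.3 189. ] [533.5 226.   80. ]
top board_bar 0.51 [152.2 378. ] [ 673.1 -235.    80. ]
top board_floor 0.75 [201.2 250.9] [561.6  78.3  75. ]
top board_floor 0.35 [160.1 365.9] [ 655.4 -205.    75. ]
top cup_mid 0.95 [242.7 339. ] [ 456.8 -133.8   23. ]
top cup_mid 0.65 [273.1 369.4] [ 379.5 -206.8   23. ]
top cup_mid 0.6 [186.7 246.6] [607.   99.3  23. ]
top cup_mid 0.58 [251.6 410.6] [ 429.5 -312.6   23. ]
top stem_foot 0.8 [177.9 417.1] [ 615.7 -339.4   30. ]
top weight_thick_mid 0.71 [188.7 247.2] [591.5  85.9  81.5]
top weight_thin_mid 0.57 [223.4 253.2] [507.3  72.1  78.5]
top ball_1_center 0.41 [181.1 212.4] [612.4 170.   83. ]
top binder_clip 0.61 [180.6 414. ] [ 614.4 -338.3    0. ]
top binder_clip 0.42 [159.  366.1] [ 676.7 -214.6    0. ]
top binder_clip 0.34 [216.4 191.7] [536.7 247.3   0. ]
top jar 0.58 [152.2 380.6] [ 694.2 -254.2    0. ]
top slide_carton 0.7 [162.7 366.4] [ 666.6 -215.     0. ]
top slide_carton 0.6 [202.8 249.5] [568.1  
[... 735 characters left out ...]
e stem_foot 0.56 [256.  374.1] [ 608.5 -331.    30. ]
scene stem_foot 0.48 [234.9 369.8] [ 645.3 -248.8   30. ]
scene weight_thick_mid 0.4 [171.8 305.3] [584.7  77.1  81.5]
scene weight_thick_mid 0.4 [255.1 373.8] [ 573.2 -375.6   81.5]
scene weight_thin_mid 0.59 [175.4 287.8] [523.2  81.4  78.5]
scene ball_1_center 0.37 [237.1 369.6] [ 599.7 -312.3   83. ]
scene binder_clip 0.6 [233.7 372.6] [ 679.  -215.5    0. ]
scene jar 0.69 [238.7 385.4] [ 701.3 -250.7    0. ]
scene slide_carton 0.66 [175.2 285.4] [564.3 217.2   0. ]
scene slide_carton 0.63 [302.3 347.7] [ 482.  -421.1   -0. ]
scene sorter 0.72 [202.4 311.4] [579.   10.5   0. ]
scene sorter 0.63 [232.4 371.1] [ 678.2 -208.3    0. ]
1.5
```

Run:
```python
from h import *
for l in ["weight_thick_mid","cup_mid"]:
  print(l,arm.look_for(l,"top"))
```

```text
weight_thick_mid [{'point': [186.8, 246.1], 'conf': 0.51}]
cup_mid [{'point': [251.8, 409.6], 'conf': 0.89}, {'point': [243.9, 335.8], 'conf': 0.66}, {'point': [272.3, 370.7], 'conf': 0.58}]
```

View pics/b1.png

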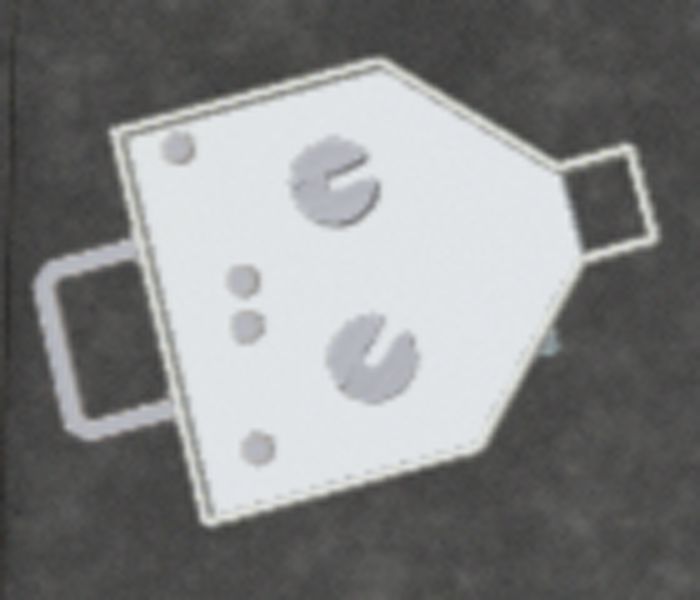

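View pics/b2.png

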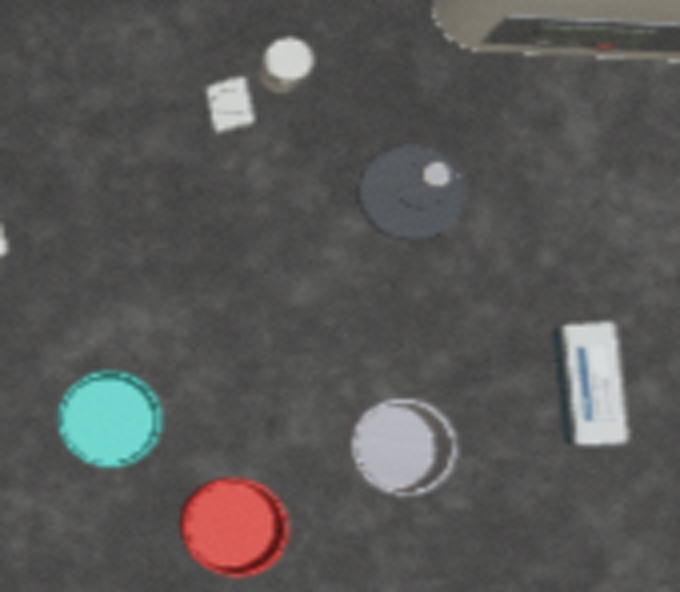

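```bash
cat > fit.py <<'E'
from h import *
np.set_printoptions(precision=1,suppress=True)
cc=[(115,130,186,-99,87),(208,523,186,99,87),(380,60,53,-99,87),(485,452,53,99,87)]
S=[];Wd=[]
for x,y,sx,sy,z in cc:
    S.append((sx,sy));Wd.append(atz("top",(150+(y-2)/5,180+(x-2)/5),z)[:2])
S=np.array(S,float);Wd=np.array(Wd)
sc=S.mean(0);wc=Wd.mean(0)
H=(S-sc).T@(Wd-wc);th=np.arctan2(H[0,1]-H[1,0],H[0,0]+H[1,1])
Rm=np.array([[np.cos(th),-np.sin(th)],[np.sin(th),np.cos(th)]])
t=wc-Rm@sc
print(th,t,(S@Rm.T+t)-Wd)
for n,p in dict(chute=(-37,0),bar=(235,0),floor=(117,0),hinge=(0,0)).items(): print(n,Rm@np.array(p)+t)
print("nose corners px",proj("top",[*(Rm@[-56,-25]+t),80]),proj("top",[*(Rm@[-56,25]+t),80]))
print("bar px",proj("top",[*(Rm@[235,0]+t),80]))
E
python3 fit.py
python3 - <<'E'
from h import *
for z in (46,):
  print("cup rim",atz("top",(130+447/3.7-.3,310+405/4-.3),46))
  print("stem knob",atz("top",(130+174/3.7-.3,310+436.5/4-.3),73))
  print("stem base",atz("top",(130+193/3.7-.3,310+412/4-.3),15))
print("yaw T", arm.solve_ik([430,-312,200],down(0)))
E
```

```text
1.8122121406110892 [574.8 -11.4] [[ 0.6  0.1]
 [-2.3 -0.3]
 [ 1.5 -0.7]
 [ 0.2  0.9]]
chute [583.6 -47.4]
bar [518.6 216.8]
floor [546.8 102.2]
hinge [574.8 -11.4]
nose corners px [178.6 307.2] [198.2 312.7]
bar px [220.4 192.7]
cup rim [ 432.18037947 -308.41858776   46.        ]
stem knob [ 610.28336962 -332.82722528   73.        ]
stem base [ 608.45302489 -331.06938806   15.        ]
yaw T [-0.62768917  0.36895564 -0.09644338  1.1053973   0.          0.94310715]
```

Run:
```python
from h import *
th=1.812
for nm,p,y in [("cup",[432,-308,160],th+np.pi/2),("chute",[584,-47,100],th+np.pi/2),("bar",[518.6,216.8,134],th),("stem",[609,-332,95],np.arctan2(-332,609)+np.pi/2),("stemhi",[609,-332,150],np.arctan2(-332,609)+np.pi/2)]:
    for k in (0,1):
        q=arm.solve_ik(p,down(y+k*np.pi)); print(nm,k,None if q is None else np.round(q,2))
arm.reach([432,-308,200],down(0.241)) if arm.solve_ik([432,-308,200],down(0.241)) is not None else None
s=arm.read_state();print(s['time'],s['eef_pos'],s['joint_pos'])
save("wrist","w1.png"); print(arm.calibration("wrist")['T'],arm.calibration("wrist")['fov_y'])
```

```text
cup 0 [-0.62  0.41 -0.15  1.01  0.   -2.43]
cup 1 [-0.62  0.41 -0.15  1.01  0.    0.71]
chute 0 [-0.08  0.57 -0.06  0.94  0.   -1.89]
chute 1 [-0.08  0.57 -0.06  0.94  0.    1.25]
bar 0 [ 0.4   0.49 -0.1   0.98  0.    0.15]
bar 1 [ 0.4   0.49 -0.1   0.98  0.   -2.99]
stem 0 [-0.5   0.76  0.29  1.1   0.    0.  ]
stem 1 [-0.5   0.76  0.29  1.1   0.   -3.14]
stemhi 0 [-0.5   0.72  0.36  1.21  0.    0.  ]
stemhi 1 [-0.5   0.72  0.36  1.21  0.   -3.14]
4.5 [ 432.50766964 -307.34006767  200.12658478] [-6.17900680e-01  3.67473980e-01 -9.83114198e-02  1.10481247e+00
  2.20164895e-04  7.10453335e-01]
[[ 9.70780575e-01  2.31456516e-01  6.33479008e-02  4.16390192e+02]
 [ 2.39968885e-01 -9.36234650e-01 -2.56670244e-01 -2.42475728e+02]
 [-9.95008818e-05  2.64372013e-01 -9.64420774e-01  2.70522173e+02]
 [ 0.00000000e+00  0.00000000e+00  0.00000000e+00  1.00000000e+00]] 59.83278037628939
```

View pics/w1.png

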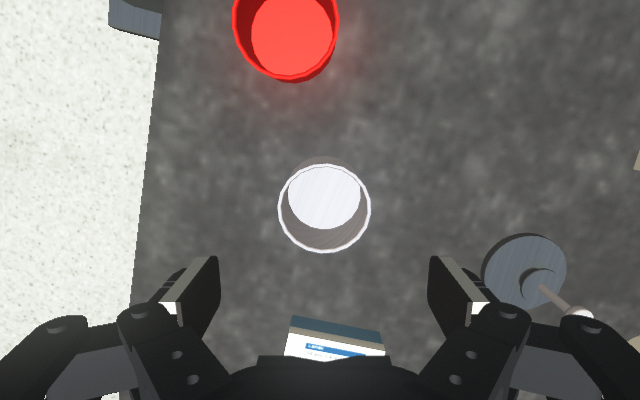

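The wrist view shows the plain steel cup at (row 208, col 324), the red look-alike at (35,288) and the stand at (270,525). The candidates in the top view are turquoise (243,337), red (272,369) and bare steel (251,410). The bare steel one is the match, and the enlarged crop confirmed it.

Run:
```python
from h import *
np.set_printoptions(precision=1,suppress=True)
c=arm.calibration("wrist")
print("rim",atz("wrist",(208,324),46,c),"bottom",atz("wrist",(196,324),2,c))
print("rim L",atz("wrist",(208,278),46,c),"R",atz("wrist",(208,371),46,c))
print("knob",atz("wrist",(314,582),76,c)," stem foot",atz("wrist",(288,541),30,c), "base", atz("wrist",(276,524),10,c))
c2=arm.calibration("top");print(proj("top",atz("wrist",(208,324),46,c)))
```

```text
rim [ 432.3 -305.8   46. ] bottom [ 433.  -308.6    2. ]
rim L [ 402.3 -313.2   46. ] R [ 463.  -298.2   46. ]
knob [ 606.4 -326.1   76. ]  stem foot [ 610.9 -332.5   30. ] base [ 609.1 -333.1   10. ]
[250.5 409.9]
```

Run:
```python
from h import *
np.set_printoptions(precision=1,suppress=True)
arm.movel([432.5,-307.5,96],down(0.241),speed=120)
arm.grip(0.0)
s=arm.read_state();print(s['time'],s['eef_pos'],s['grip_width'],s['ft_force'],arm.tips_ahead)
arm.movel([432.5,-307.5,180],speed=150)
th=1.812;u=np.array([np.cos(th),np.sin(th)]);ch=np.array([583.6,-47.4])
p=ch-110*u
arm.movel([*p,180],down(th+np.pi/2+np.pi),speed=250)
s=arm.read_state();print(s['time'],s['eef_pos'],s['grip_width'],s['ft_force'])
save("wrist","w2.png"); np.save("w2T.npy",arm.calibration("wrist")['T'])
save("top","t2.png",(130,280,180,380),4)
```

```text
5.925 [ 433.  -308.    97.8] 0.7111585326262153 [-2.   1.2  6.8] 72.6
7.725 [ 608.9 -154.8  179.3] 0.7086749069325227 [-0.8 -0.3 -1.1]
```

View pics/w2.png

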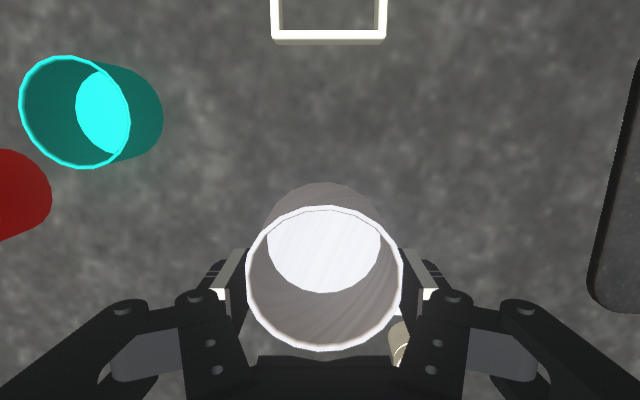

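View pics/t2.png

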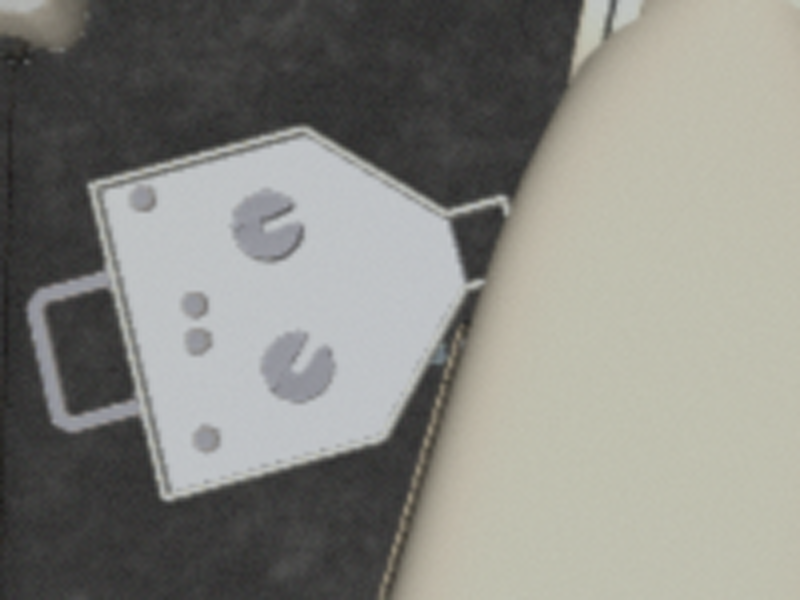

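Run:
```python
from h import *
np.set_printoptions(precision=1,suppress=True)
c=arm.calibration("wrist")
th=1.812;u=np.array([np.cos(th),np.sin(th)]);v=np.array([-u[1],u[0]]);t=np.array([574.8,-11.4])
for r,col,z in [(31,271,87),(31,387,87),(43,273,71),(43,385,71)]:
    P=atz("wrist",(r,col),z,c)[:2]; print(P,(P-t)@u,(P-t)@v)
for r,col in [(278,324)]:
    P=atz("wrist",(r,col),128,c)[:2];print("cup rim",P)
```

```text
[563.4 -65. ] -49.35962953507165 23.92242440653019
[611.7 -53.3] -49.47259662511825 -25.84583842405893
[562.4 -67.4] -51.464829436316656 25.416976201764488
[614.1 -54.9] -51.583519755924385 -27.786870879813936
cup rim [ 608.1 -152.4]
```

Run:
```python
from h import *
np.set_printoptions(precision=1,suppress=True)
th=1.812;u=np.array([np.cos(th),np.sin(th)]);v=np.array([-u[1],u[0]]);t=np.array([574.8,-11.4])
P=lambda x,y:t+u*x+v*y
arm.movel([*P(-147,-1),101],speed=150)
arm.movel([*P(-33.5,-1),101],speed=110)
s=arm.read_state();print(s['time'],s['eef_pos'],s['grip_width'],s['ft_force'])
arm.movel([*P(-33.5,-1),97],speed=40)
s=arm.read_state();print(s['time'],s['eef_pos'],s['grip_width'],s['ft_force'])
arm.grip(0.95)
s=arm.read_state();print(s['time'],s['eef_pos'],s['grip_width'],s['ft_force'])
arm.movel([*P(-150,-1),99],speed=180)
save("wrist","w3.png")
s=arm.read_state();print(s['time'],s['eef_pos'],s['grip_width'],s['ft_force'])
c=arm.calibration("wrist");np.savez("w3.npz",T=c['T'])
```

```text
9.6833 [584.  -44.3 101.1] 0.7058745837812033 [ 0.5  0.1 -1.1]
9.9333 [584.7 -44.5  97.8] 0.7088382413127399 [-0.2 -1.4  3.1]
10.275 [583.5 -43.8  96.6] 0.9476933204401321 [ 0.1 -0.6 -2.1]
11.125 [ 611.1 -155.7   98.7] 0.9503688780085338 [ 0.1 -0.8  0. ]
```

View pics/w3.png

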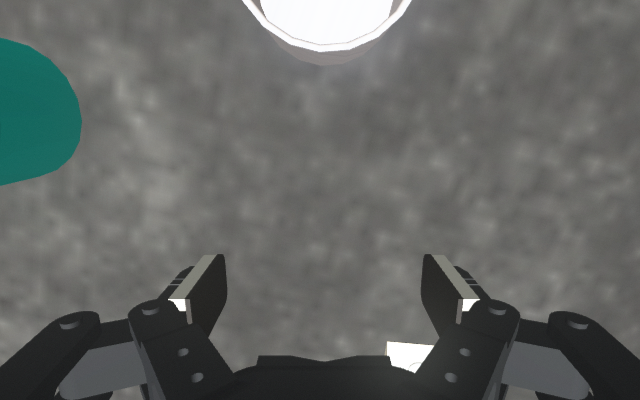

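Run:
```python
from h import *
th=1.812;u=np.array([np.cos(th),np.sin(th)]);v=np.array([-u[1],u[0]]);t=np.array([574.8,-11.4])
P=lambda x,y:t+u*x+v*y
q=down(th+np.pi/2+np.pi)
arm.movel([*P(-130,-1),230],speed=250)
save("wrist","w4.png");np.save("w4T.npy",arm.calibration("wrist")['T'])
arm.movel([*P(15,0),260],speed=250)
save("wrist","w5.png");np.save("w5T.npy",arm.calibration("wrist")['T'])
s=arm.read_state();print(s['time'],s['eef_pos'],s['joint_pos'])
```

```text
12.65 [571.21470575   2.07902373 259.03525612] [ 3.89693892e-03  4.04095109e-01  1.17596187e-01  1.28564397e+00
 -6.36532060e-04  1.33468167e+00]
```

View pics/w4.png

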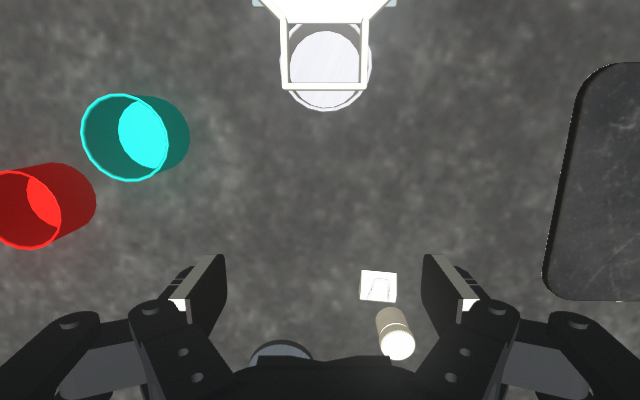

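View pics/w5.png

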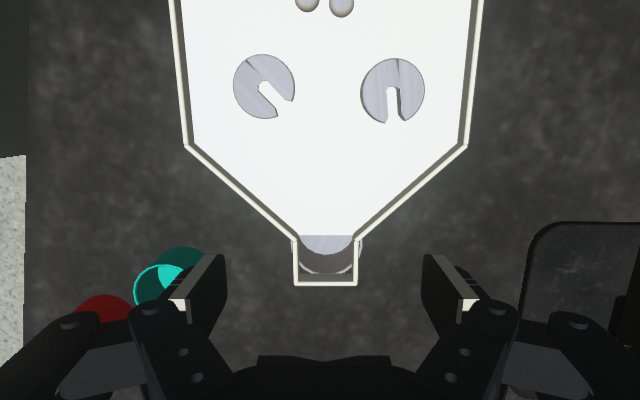

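Run:
```python
from h import *
np.set_printoptions(precision=1,suppress=True)
th=1.812;u=np.array([np.cos(th),np.sin(th)]);v=np.array([-u[1],u[0]]);t=np.array([574.8,-11.4])
c=arm.calibration("wrist")
def S(P): return np.array([(P[:2]-t)@u,(P[:2]-t)@v])
c4=dict(c,T=np.load("w4T.npy"));c5=dict(c,T=np.load("w5T.npy"))
print("w4 cup rim",S(atz("wrist",(65.5,326),46,c4)))
for p in [(90,282),(90,368)]: print("w4 nose low", S(atz("wrist",p,71,c4)),S(atz("wrist",p,87,c4)))
for p in [(149,184),(148,468),(285,293),(285,358),(277,300),(277,352)]: print("w5",p,S(atz("wrist",p,87,c5)))
for p in [(260,328)]: print("w5 cup", S(atz("wrist",p,46,c5)))
for p,z in [((87,264),82),((91,392),88)]: P=atz("wrist",p,z,c5);print("weights",P,S(P))
im=cv2.imread("pics/w5.png"); cv2.imwrite("pics/w5c.png",cv2.resize(im[30:150,210:450],None,fx=3.3,fy=3.3,interpolation=cv2.INTER_CUBIC))
```

```text
w4 cup rim [-34.6  -1. ]
w4 nose low [-51.7  26.5] [-52.4  24.6]
w4 nose low [-51.6 -27.1] [-52.4 -25.2]
w5 (149, 184) [53.  97.6]
w5 (148, 468) [ 53.4 -99.4]
w5 (285, 293) [-51.8  24.4]
w5 (285, 358) [-51.8 -25.8]
w5 (277, 300) [-45.   18.9]
w5 (277, 352) [-45.  -21.1]
w5 cup [-49.7  -3.1]
weights [512.6  70.2  82. ] [94.1 40.9]
weights [596.4  87.7  88. ] [ 91.1 -44.7]
```

View pics/w5c.png

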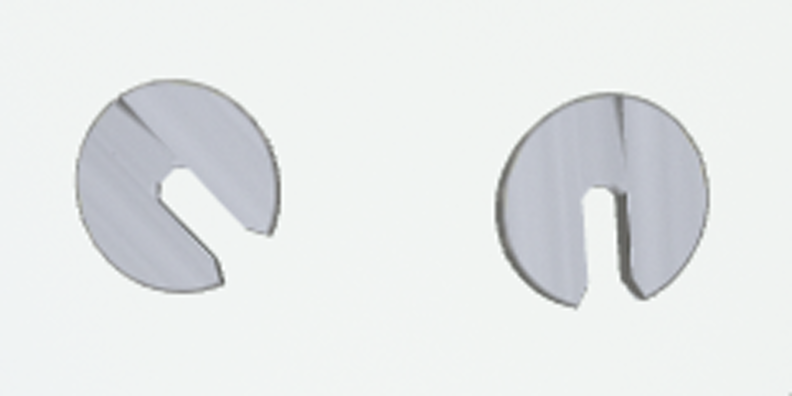

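Run:
```python
from h import *
np.set_printoptions(precision=1,suppress=True)
th=1.812;u=np.array([np.cos(th),np.sin(th)]);v=np.array([-u[1],u[0]]);t=np.array([574.8,-11.4])
P=lambda x,y:t+u*x+v*y
q=down(th)
arm.reach([*P(236,0),210],q)
arm.grip(0.55)
save("wrist","w6.png");np.save("w6T.npy",arm.calibration("wrist")['T'])
s=arm.read_state();print(s['time'],s['eef_pos'])
```

```text
14.225 [518.6 217.6 210.1]
```

View pics/w6.png

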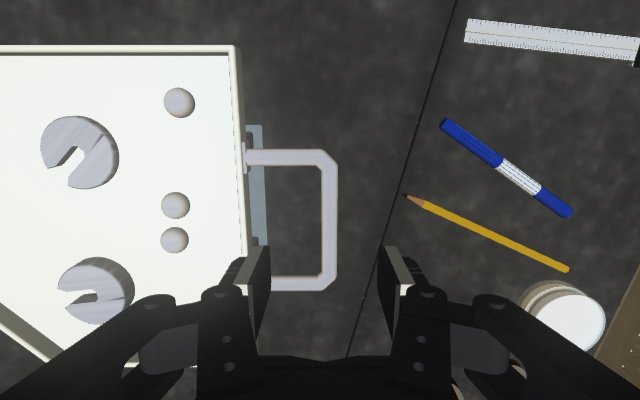

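Run:
```python
from h import *
np.set_printoptions(precision=1,suppress=True)
th=1.812;u=np.array([np.cos(th),np.sin(th)]);v=np.array([-u[1],u[0]]);t=np.array([574.8,-11.4])
c=arm.calibration("wrist")
for p in [(180,329),(220,329),(250,329),(150,337),(291,337)]:
    a=atz("wrist",p,83,c)[:2];print((a-t)@u,(a-t)@v)
P=lambda x,y:t+u*x+v*y
arm.movel([*P(236,0),136],down(th),speed=150)
s=arm.read_state();print(s['time'],s['eef_pos'],s['ft_force'])
arm.grip(0.0)
s=arm.read_state();print(s['time'],s['eef_pos'],s['ft_force'],s['grip_width'],s['ft_torque'])
save("wrist","w7.png");
```

```text
238.96246853934477 26.303094188280095
239.0471221611741 1.9778370519068562
239.11423801681786 -17.307934911328065
243.42661241923116 43.58135221027852
244.27414801723035 -45.24568592904581
14.8667 [518.8 218.  136.4] [-0.1 -1.  -0. ]
15.3083 [518.7 220.4 137.5] [-2.1  7.   2.2] 0.08943280113783418 [ 1.3  0.4 -0. ]
```

View pics/w7.png

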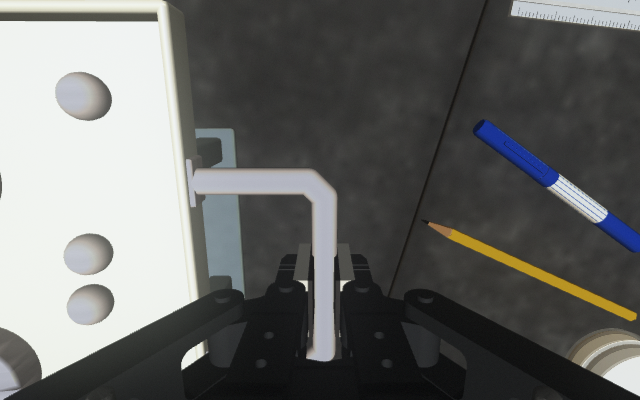

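```bash
cat > arc.py <<'E'
from h import *
np.set_printoptions(precision=1,suppress=True)
th=1.812;u=np.array([np.cos(th),np.sin(th)]);v=np.array([-u[1],u[0]]);t=np.array([574.8,-11.4])+3.5*u-0.5*v
P=lambda x,y:t+u*x+v*y
def go(a,sp,y=0.5):
    x=235*np.cos(a)-14*np.sin(a); z=66+235*np.sin(a)+14*np.cos(a)
    arm.movel([*P(x,y),z+56.5],down(th),speed=sp)
    s=arm.read_state();print(a,round(s['time'],2),s['eef_pos'],s['ft_force'],s['grip_width'])
E
python3 - <<'E'
from arc import *
go(0.04,30); go(0.08,20)
arm.sleep(0.5)
save("scene","s8.png",(120,240,220,360),5); save("wrist","w8.png")
E
```

```text
0.04 15.84 [518.7 220.1 146.3] [ 2.7  4.5 -4.2] 0.09156686228718755
0.08 16.46 [519.  219.  155.4] [ 3.3  3.7 -3.6] 0.09053832181434053
```

View pics/s8.png

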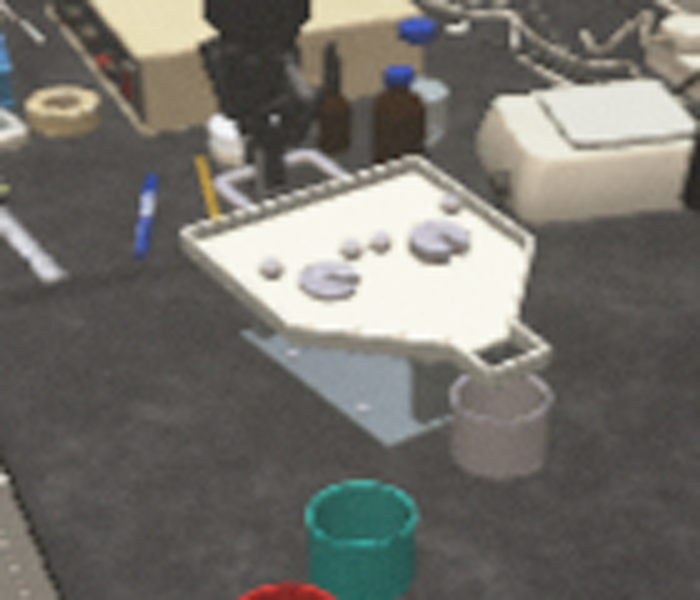

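View pics/w8.png

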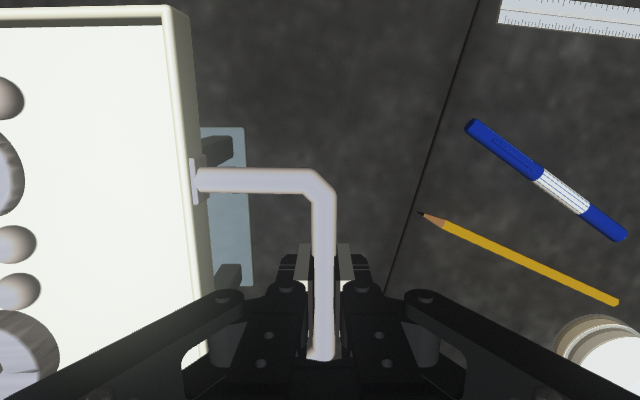

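Balls have begun to roll in the scene crop, and the cup stands under the nose. I'll go on tipping.

Run:
```python
from arc import *
arm.sleep(0.3); go(0.11,20); arm.sleep(0.8); go(0.16,20);arm.sleep(0.6)
save("scene","s9.png",(120,240,220,360),5)
go(0.21,20); arm.sleep(1.0)
save("scene","s10.png",(120,240,220,360),5)
```

```text
0.11 17.86 [519.2 218.1 162.4] [ 3.6  4.3 -4.4] 0.09031736015033541
0.16 19.4 [519.7 215.9 174.1] [ 2.7  5.2 -2.3] 0.09068442422211476
0.21 20.79 [520.3 213.2 185.4] [ 3.5  5.4 -3.5] 0.0911506688800642
```

View pics/s9.png

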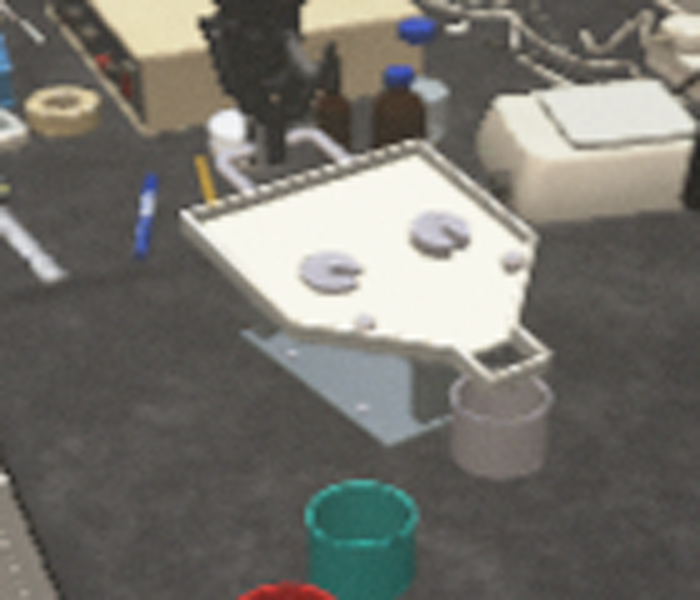

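View pics/s10.png

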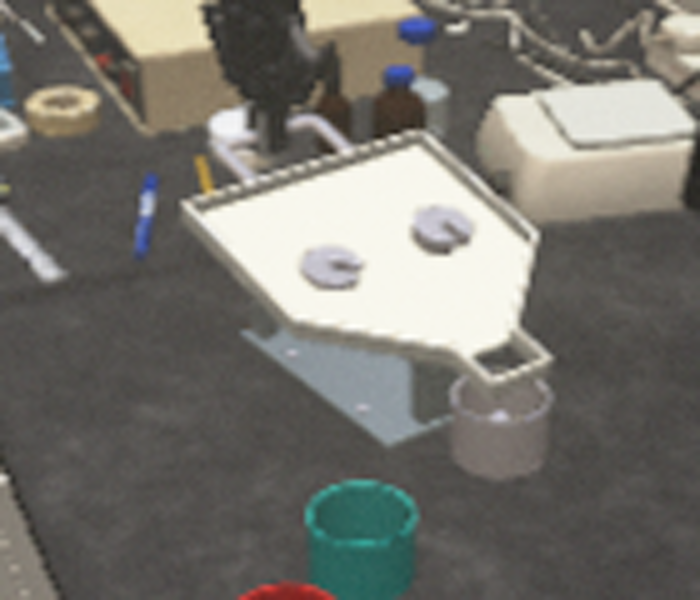

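Run:
```python
from arc import *
save("top","t11.png",(150,270,180,330),5)
```

View pics/t11.png

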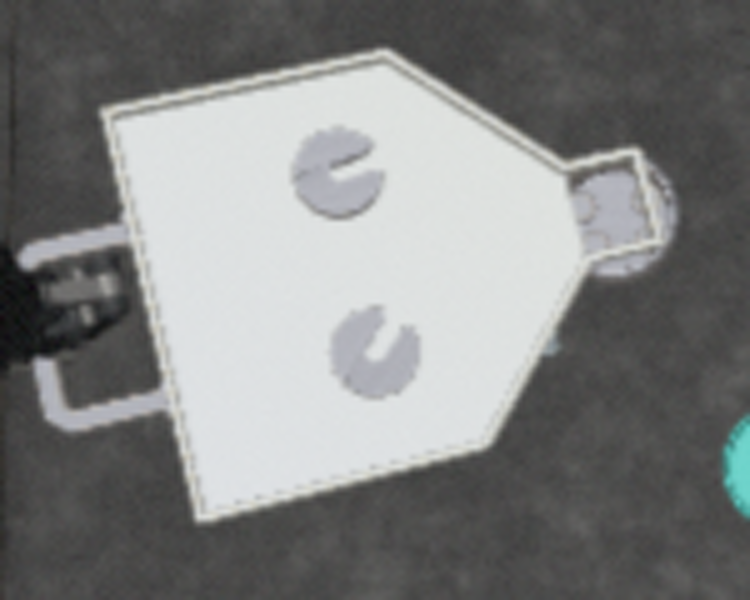

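Top view: the board floor is clear of balls, only the two weights remain, and ball outlines show in the cup at about (205,600) in the crop. I'll lower the board now.

Run:
```python
from arc import *
go(0.14,40); go(0.05,35); go(0.015,20); go(-0.002,12)
arm.grip(0.45)
s=arm.read_state();print(s['time'],s['ft_force'],s['grip_width'])
a=s['eef_pos'];arm.movel([a[0],a[1],215],speed=200)
q=down(th-np.pi/2)
arm.reach([*P(70,-44),190],q)
save("wrist","w12.png");np.save("w12T.npy",arm.calibration("wrist")['T'])
arm.movel([*P(70,40),190],speed=200)
save("wrist","w13.png");np.save("w13T.npy",arm.calibration("wrist")['T'])
s=arm.read_state();print(s['time'],s['joint_pos'])
```

```text
0.14 22.45 [519.4 216.9 169.1] [ 1.9  5.8 -2.4] 0.08982381216084233
0.05 23.21 [518.7 219.8 148.4] [ 2.8  5.  -2. ] 0.09070067791813718
0.015 23.77 [518.5 220.5 140.2] [ 2.5  5.1 -2.2] 0.09380648608639534
-0.002 24.25 [518.5 220.6 137.9] [-0.1  4.1  7.1] 0.08790622481270531
24.65 [ 0.5 -0.4 -0.1] 0.45045855368308535
27.0333 [ 0.1  0.4 -0.1  1.1  0.   1.4]
```

View pics/w12.png

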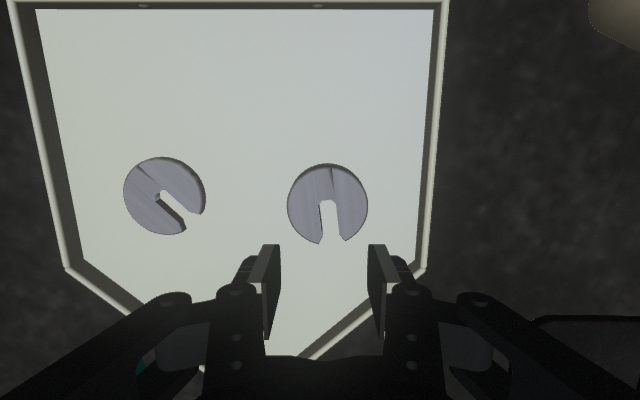

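View pics/w13.png

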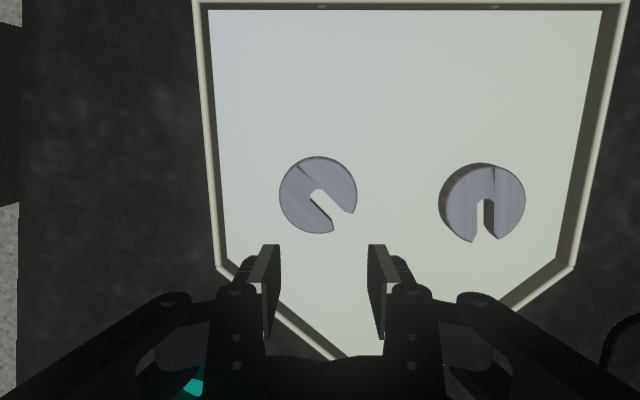

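Run:
```python
import cv2,numpy as np
a=cv2.imread("pics/w12.png")[150:255,275:380];b=cv2.imread("pics/w13.png")[145:245,265:370]
a=cv2.resize(a,(500,500),interpolation=cv2.INTER_CUBIC);b=cv2.resize(b,(525,500),interpolation=cv2.INTER_CUBIC)
a=cv2.resize(cv2.imread("pics/w12.png")[150:255,275:380],None,fx=3.8,fy=3.8,interpolation=cv2.INTER_CUBIC)
b=cv2.resize(cv2.imread("pics/w13.png")[145:250,265:370],None,fx=3.8,fy=3.8,interpolation=cv2.INTER_CUBIC)
cv2.imwrite("pics/w1213.png",np.hstack([a,b]))
```

```text
(no output)
```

View pics/w1213.png

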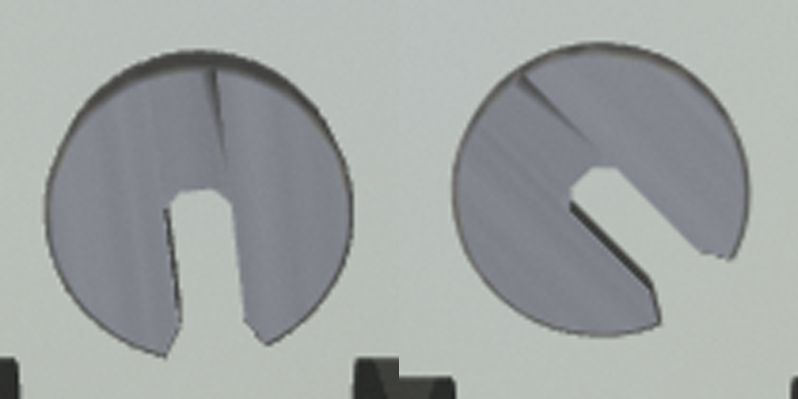

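Run:
```python
from arc import *
c=arm.calibration("wrist")
def W(T,x,y,x0,r0,c0,z): return atz("wrist",(r0+(y-1.4)/3.8,c0+(x-x0-1.4)/3.8),z,dict(c,T=np.load(T)))[:2]
A=[W("w12T.npy",x,y,0,150,275,88) for x,y in [(199,219),(198.5,207),(213,320),(45,219),(353,219)]]
B=[W("w13T.npy",x,y,399,145,265,82) for x,y in [(601,190),(596,187),(678.5,269.5),(452,190),(750,190)]]
for X in (A,B):
    d=X[2]-X[1]; print(X[0],"slot ang",np.arctan2(d[1],d[0]),"diam",np.linalg.norm(X[3]-X[4]),"S",(X[0]-t)@u,(X[0]-t)@v)
```

```text
[597.2  88.3] slot ang -1.2027836549505744 diam 41.662393722052684 S 87.96430489695256 -45.07392745409701
[512.3  71.9] slot ang -0.5613366871262347 diam 41.63131763698991 S 92.31501157576315 41.309868288490556
```

```bash
cat > wt.py <<'E'
from arc import *
def st(msg=""):
    s=arm.read_state();print(msg,round(s['time'],2),s['eef_pos'],s['ft_force'],round(s['grip_width'],3));return s
def pick(xy,yaw,z0,zmin,w=0.62,back=3.0):
    q=down(yaw)
    arm.grip(w)
    arm.reach([*xy,170],q)
    arm.movel([*xy,z0],q,speed=100)
    arm.sleep(0.1);b=st("base")['ft_force'][2]
    z=z0
    while z>zmin:
        z-=1;arm.movel([*xy,z],q,speed=25)
        f=arm.read_state()['ft_force'][2]-b
        if f>2: break
    s=st("touch z=%g"%z)
    zt=s['eef_pos'][2]
    arm.movel([*xy,z+back],q,speed=40)
    st("pre-close")
    arm.grip(0.0)
    st("closed")
    return zt
E
python3 - <<'E'
from wt import *
print(arm.calibration("wrist")['cy'])
print(pick([597.2,88.3],0.368,149,139))
save("wrist","w14.png")
E
```

```text
202.60116383210337
base 28.23 [597.2  88.  149.8] [-0.  -0.3  0.7] 0.622
touch z=143 29.73 [597.3  88.3 144.1] [-1.9  0.2  6.4] 0.619
pre-close 29.98 [597.3  88.3 146. ] [-1.1 -0.2 -0.9] 0.622
closed 30.25 [597.6  88.4 146.4] [ 0.5 -0.4  3.4] 0.459
144.07729203874263
```

View pics/w14.png

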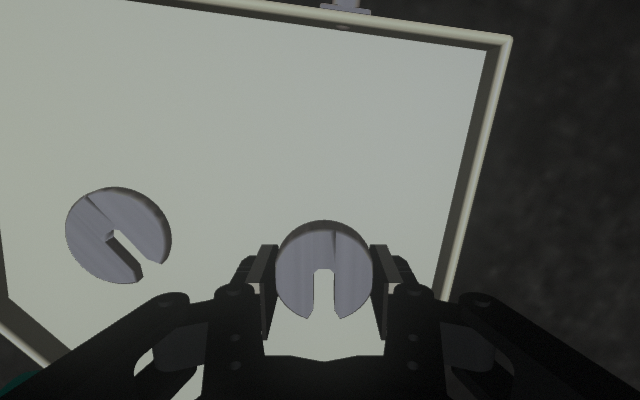

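Run:
```python
from wt import *
st0=np.array([609.7,-332.5])
for d in (-0.5,-0.3,-0.1,0.1,-0.7):
    D=np.array([np.cos(d),np.sin(d)])
    for z in (170,180,200):
        for k in (15,22,28):
            q=arm.solve_ik([*(st0+k*D),z],down(d+np.pi/2)); 
            if q is not None: print(d,z,k,np.round(q,2))
```

```text
-0.5 170 15 [-0.5  0.7  0.5  1.3  0.   0. ]
-0.5 170 22 [-0.5  0.8  0.5  1.3  0.   0. ]
-0.5 170 28 [-0.5  0.8  0.5  1.3  0.   0. ]
-0.5 180 15 [-0.5  0.7  0.5  1.3  0.   0. ]
-0.5 180 22 [-0.5  0.8  0.5  1.3  0.   0. ]
-0.5 180 28 [-0.5  0.8  0.5  1.3  0.   0. ]
-0.5 200 15 [-0.5  0.7  0.5  1.4  0.   0. ]
-0.5 200 22 [-0.5  0.7  0.5  1.4  0.   0. ]
-0.5 200 28 [-0.5  0.8  0.6  1.4  0.   0. ]
-0.3 170 15 [-0.5  0.7  0.5  1.3  0.  -0.2]
-0.3 170 22 [-0.5  0.8  0.5  1.3  0.  -0.2]
-0.3 170 28 [-0.5  0.8  0.5  1.3  0.  -0.2]
-0.3 180 15 [-0.5  0.7  0.5  1.3  0.  -0.2]
-0.3 180 22 [-0.5  0.8  0.5  1.3  0.  -0.2]
-0.3 180 28 [-0.5  0.8  0.5  1.3  0.  -0.2]
-0.3 200 15 [-0.5  0.7  0.5  1.4  0.  -0.2]
-0.3 200 22 [-0.5  0.7  0.5  1.4  0.  -0.2]
-0.3 200 28 [-0.5  0.8  0.6  1.4  0.  -0.2]
-0.1 170 15 [-0.5  0.7  0.5  1.3  0.  -0.4]
-0.1 170 22 [-0.5  0.8  0.5  1.3  0.  -0.4]
-0.1 170 28 [-0.5  0.8  0.5  1.3  0.  -0.4]
-0.1 180 15 [-0.5  0.7  0.5  1.3  0.  -0.4]
-0.1 180 22 [-0.5  0.7  0.5  1.3  0.  -0.4]
-0.1 180 28 [-0.5  0.8  0.5  1.3  0.  -0.4]
-0.1 200 15 [-0.5  0.7  0.5  1.4  0.  -0.4]

[... 170 characters left out ...]
.6]
0.1 170 28 [-0.5  0.8  0.5  1.3  0.  -0.6]
0.1 180 15 [-0.5  0.7  0.5  1.3  0.  -0.6]
0.1 180 22 [-0.5  0.7  0.5  1.3  0.  -0.6]
0.1 180 28 [-0.5  0.8  0.5  1.3  0.  -0.6]
0.1 200 15 [-0.5  0.7  0.5  1.3  0.  -0.6]
0.1 200 22 [-0.5  0.7  0.5  1.4  0.  -0.6]
0.1 200 28 [-0.5  0.7  0.5  1.4  0.  -0.6]
-0.7 170 15 [-0.5  0.7  0.5  1.3  0.   0.2]
-0.7 170 22 [-0.5  0.8  0.5  1.3  0.   0.2]
-0.7 170 28 [-0.5  0.8  0.5  1.3  0.   0.2]
-0.7 180 15 [-0.5  0.7  0.5  1.3  0.   0.2]
-0.7 180 22 [-0.5  0.8  0.5  1.3  0.   0.2]
-0.7 180 28 [-0.5  0.8  0.5  1.3  0.   0.2]
-0.7 200 15 [-0.5  0.7  0.5  1.4  0.   0.2]
-0.7 200 22 [-0.5  0.7  0.5  1.4  0.   0.2]
-0.7 200 28 [-0.5  0.8  0.6  1.4  0.   0.2]
```

Run:
```python
from wt import *
for p in [(146,425),(150,520),(115,420),(100,421),(30,440)]:
    print(p,[atz("top",p,z)[:2] for z in (20,100,180)])
im=cv2.imread("pics/a_scene.png")
cv2.imwrite("pics/sc_c.png",cv2.resize(im[200:320,340:500],None,fx=4.5,fy=4.5))
```

```text
(146, 425) [array([ 702.1, -368.1]), array([ 679.8, -345.6]), array([ 657.5, -323.1])]
(150, 520) [array([ 683.9, -615.5]), array([ 663.1, -572.5]), array([ 642.3, -529.5])]
(115, 420) [array([ 787.2, -360.7]), array([ 757.9, -338.8]), array([ 728.5, -316.9])]
(100, 421) [array([ 828.9, -366.1]), array([ 796.1, -343.8]), array([ 763.3, -321.4])]
(30, 440) [array([1029.2, -431.8]), array([ 979.8, -404. ]), array([ 930.4, -376.2])]
```

View pics/sc_c.png

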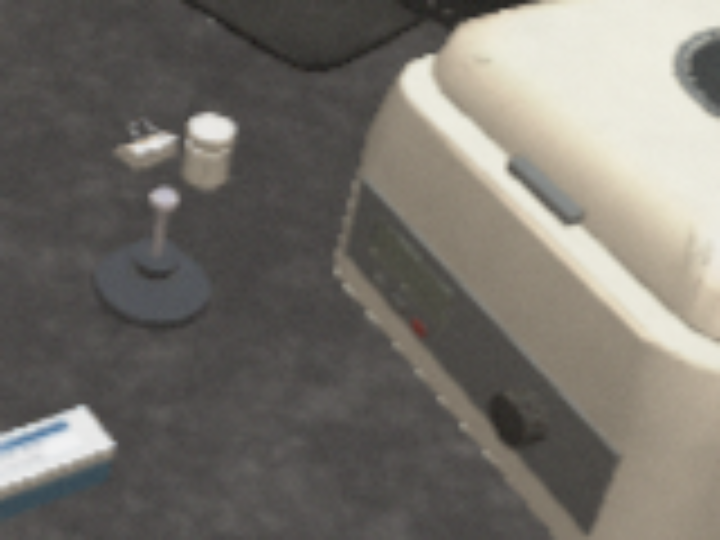

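Run:
```python
from wt import *
a=arm.read_state()['eef_pos']
arm.movel([a[0],a[1],200],speed=150)
d=-0.5;D=np.array([np.cos(d),np.sin(d)]);q=down(d+np.pi/2);s0=np.array([609.7,-332.5])
arm.reach([*(s0-90*D),195],q)
arm.movel([*(s0+20*D),190],speed=200)
s=st("view")
save("wrist","w15.png");np.save("w15T.npy",arm.calibration("wrist")['T'])
```

```text
view 32.93 [ 627.2 -340.9  189.3] [-0.7  0.7 -1.2] 0.466
```

View pics/w15.png

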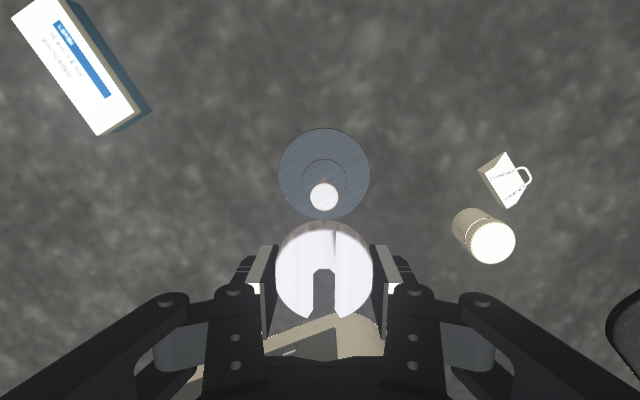

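Run:
```python
from wt import *
im=cv2.imread("pics/w15.png")
cv2.imwrite("pics/w15c.png",cv2.resize(im[120:330,240:400],None,fx=4,fy=2.85*1,interpolation=cv2.INTER_CUBIC))
c=arm.calibration("wrist"); print(arm.read_state()['eef_pos'])
d=-0.5;D=np.array([np.cos(d),np.sin(d)]);N=np.array([-D[1],D[0]])
E=np.array([627.2,-340.9])
for nm,p,z in [("knob",(197,323.5),76),("seat",(180.5,325),30),("base",(173,324.5),10),("discL",(275,276),131),("discR",(275,373),131),("slot",(290,324),131),("discback",(229,324),131)]:
    P=atz("wrist",p,z,c)[:2];print(nm,P,"rel TCP along d",(P-E)@D,"lat",(P-E)@N)
```

```text
[ 626.8 -341.   189.7]
knob [ 609.4 -331.5] rel TCP along d -20.138402513521342 lat -0.3334351635610985
seat [ 610.  -330.8] rel TCP along d -19.91588542951359 lat 0.632577367127125
base [ 608.6 -330.4] rel TCP along d -21.392706988484786 lat 0.32844798251291246
discL [ 616.7 -357.5] rel TCP along d -1.2570557599729137 lat -19.65787837610636
discR [ 635.6 -322.8] rel TCP along d -1.307143178659758 lat 19.943602512490077
slot [ 632.  -343.6] rel TCP along d 5.529658254659197 lat -0.0508442522259231
discback [ 608.6 -330.8] rel TCP along d -21.15323035901464 lat -0.0825128281654589
```

View pics/w15c.png

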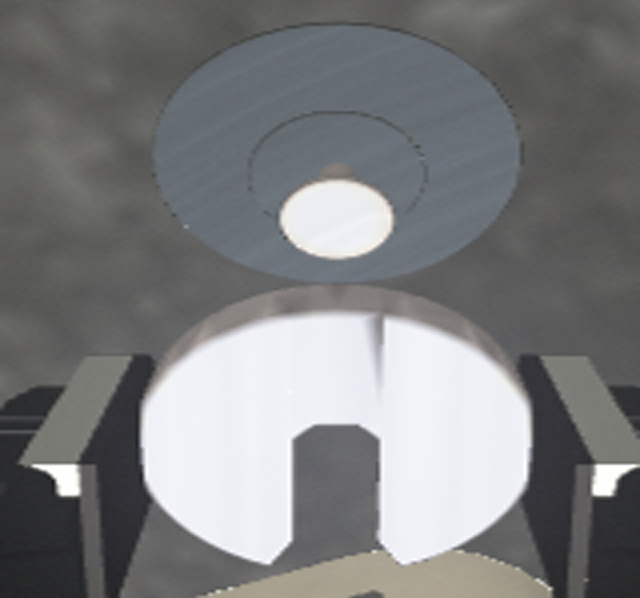

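```bash
cat >> wt.py <<'E'
dd=-0.5;D=np.array([np.cos(dd),np.sin(dd)]);Nn=np.array([-D[1],D[0]]);s0=np.array([609.8,-332.3])
def slide(z,lat=0.0,kend=4):
    S=s0+lat*Nn
    arm.movel([*(S-16*D),z],speed=80)
    b=st("at -16")['ft_force']
    k=-16
    while k<kend:
        k+=3 if k<-4 else 1
        arm.movel([*(S+k*D),z],speed=40)
        s=arm.read_state();f=s['ft_force']-b
        print(k,s['eef_pos'],"fd %.1f fl %.1f fz %.1f"%(f[:2]@D,f[:2]@Nn,f[2]))
        if abs(f[:2]@D)>7 or abs(f[:2]@Nn)>15: break
    return k
E
python3 - <<'E'
from wt import *
arm.movel([*(s0-65*D),185],speed=220)
arm.movel([*(s0-65*D),103.5],speed=150)
st("low")
print(slide(103.3))
st()
save("wrist","w16.png");save("scene","s16.png",(200,300,320,440),6)
E
```

```text
low 34.21 [ 553.5 -301.5  103.9] [ 0.4  0.3 -0.6] 0.46
at -16 34.98 [ 595.6 -324.5  103.5] [ 0.4 -0.1 -1.4] 0.465
-13 [ 598.3 -326.   103.4] fd -0.9 fl 0.2 fz 0.4
-10 [ 601.2 -327.6  103.3] fd 0.4 fl 0.7 fz 0.2
-7 [ 603.8 -329.1  103.3] fd -0.4 fl -0.6 fz 0.1
-4 [ 606.5 -330.5  103.2] fd -0.8 fl -0.9 fz 0.5
-3 [ 607.2 -330.9  103.3] fd 0.3 fl 0.0 fz 1.0
-2 [ 608.1 -331.4  103.3] fd -0.1 fl 0.1 fz 0.2
-1 [ 609.  -331.9  103.3] fd -0.6 fl -1.3 fz 0.2
0 [ 609.8 -332.3  103.3] fd -1.0 fl 0.3 fz 0.4
1 [ 610.8 -332.8  103.3] fd -0.3 fl -0.1 fz 1.0
2 [ 611.1 -332.9  103.1] fd -2.9 fl 0.1 fz 1.2
3 [ 611.3 -333.   103.1] fd -5.1 fl 0.0 fz 3.0
4 [ 611.4 -333.1  102.9] fd -8.3 fl -0.1 fz 3.8
4
 37.98 [ 611.4 -333.1  102.9] [-6.9  3.8  2.5] 0.465
```

View pics/w16.png

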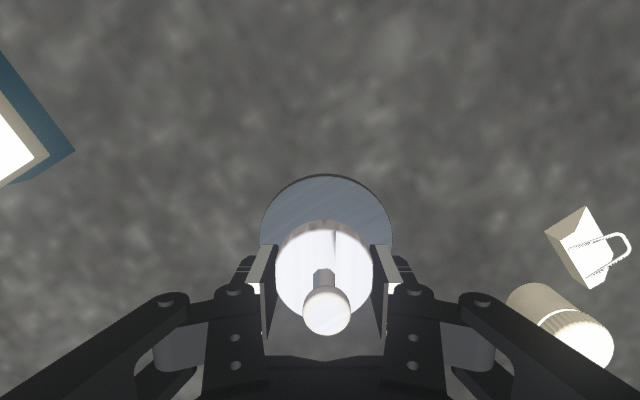

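View pics/s16.png

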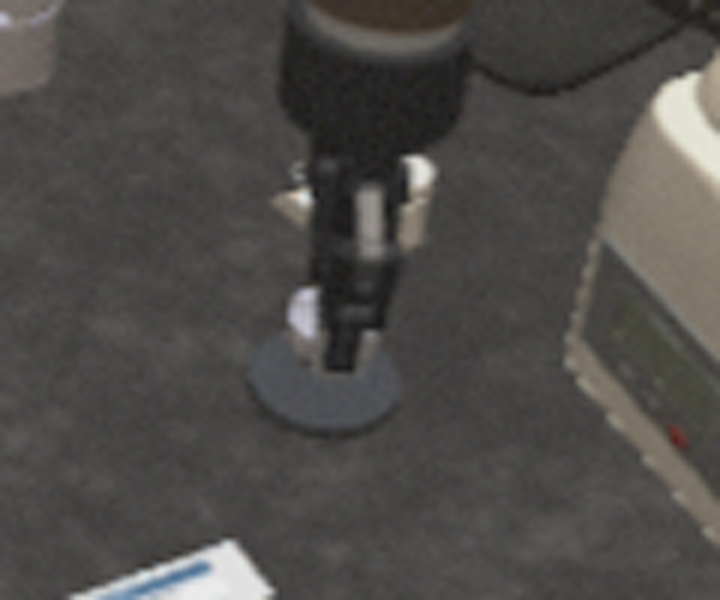

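```bash
cat >> wt.py <<'E'
def seat(z,zmin,k=2.0,open_=0.75):
    S=s0+k*D
    arm.movel([*S,z],speed=20); b=arm.read_state()['ft_force'][2]
    while z>zmin:
        z-=0.7;arm.movel([*S,z],speed=15)
        s=arm.read_state();f=s['ft_force'][2]-b
        print(round(z,1),s['eef_pos'],"fz %.1f"%f)
        if f>4: break
    arm.grip(open_); st("open")
    a=arm.read_state()['eef_pos']
    arm.movel([*(s0-75*D),a[2]+1.0],speed=180)
    return z
E
python3 - <<'E'
from wt import *
seat(102.9,98)
arm.movel([*(s0-60*D),190],speed=220)
save("scene","s17.png",(200,300,320,440),6)
arm.movel([*(s0-10*D),190],speed=220)
save("wrist","w17.png")
st()
E
```

```text
102.2 [ 611.2 -332.9  102. ] fz 2.1
101.5 [ 611.2 -332.9  101.4] fz 1.6
100.8 [ 611.2 -332.9  101.4] fz 4.5
open 39.43 [ 612.3 -333.7  101.1] [0.4 0.3 0.5] 0.751
 41.04 [ 600.1 -327.   187.7] [0.4 0.4 0.6] 0.749
```

View pics/s17.png

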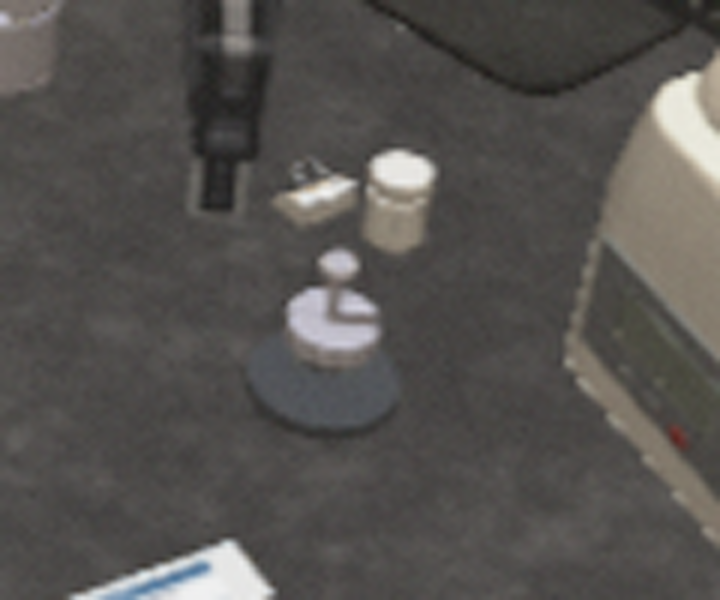

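View pics/w17.png

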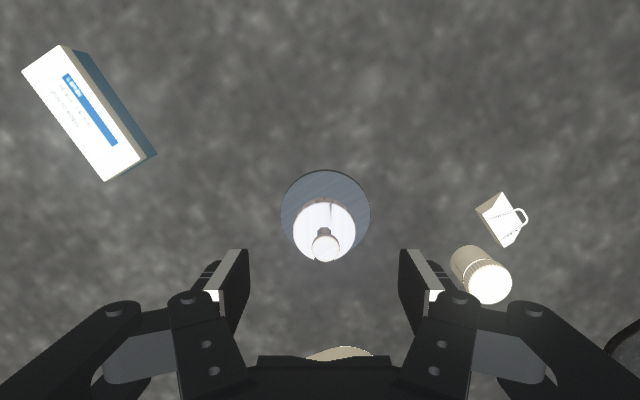

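Run:
```python
from wt import *
arm.movel([*(s0-90*D),190],speed=250)
xy=[512.3,71.9];q=down(1.01)
arm.reach([*xy,172],q)
arm.grip(0.62)
arm.movel([*xy,146],q,speed=100)
st("pre");arm.grip(0.0);s=st("closed")
arm.movel([*s['eef_pos'][:2],200],speed=170)
arm.reach([*(s0-90*D),190],down(dd+np.pi/2))
arm.movel([*(s0+20*D),190],speed=220)
E=st("view")['eef_pos']
save("wrist","w18.png")
print(arm.look_for("stem_foot","wrist")[:1],arm.look_for("weight_thin_mid","wrist")[:2])
```

```text
pre 43.54 [512.1  71.7 145.7] [-0.7  0.1  0.4] 0.621
closed 43.83 [512.5  71.9 146.6] [-1.1 -0.1  3.3] 0.45
view 46.3 [ 627.3 -340.3  189.3] [-0.5 -0.   0.3] 0.457
[{'point': [154.8, 328.2], 'conf': 0.77}] [{'point': [260.3, 323.1], 'conf': 0.69}]
```

View pics/w18.png

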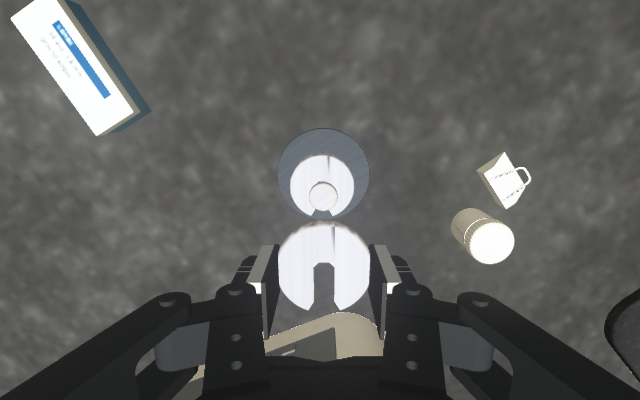

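Run:
```python
from wt import *
arm.movel([*(s0-65*D),185],speed=220)
arm.movel([*(s0-65*D),116.5],speed=150)
print(slide(116.3))
st()
save("wrist","w19.png");save("scene","s19.png",(200,300,320,440),6)
```

```text
at -16 48.36 [ 595.6 -324.5  116.5] [ 0.8  0.1 -1.2] 0.451
-13 [ 598.3 -326.1  116.4] fd -0.8 fl -1.0 fz 0.1
-10 [ 601.2 -327.6  116.3] fd -1.0 fl -0.5 fz 0.2
-7 [ 603.8 -329.   116.3] fd -1.2 fl -0.1 fz 1.0
-4 [ 606.5 -330.5  116.3] fd 0.1 fl -0.8 fz 0.4
-3 [ 607.2 -330.9  116.3] fd -0.2 fl -0.1 fz -0.2
-2 [ 608.1 -331.4  116.3] fd -0.1 fl -1.0 fz 0.4
-1 [ 609.  -331.8  116.3] fd -1.2 fl -0.7 fz 0.8
0 [ 609.9 -332.3  116.3] fd -0.6 fl -1.1 fz 0.3
1 [ 610.7 -332.8  116.3] fd -0.5 fl -0.6 fz 0.1
2 [ 611.  -332.9  116.1] fd -3.5 fl -1.4 fz 1.5
3 [ 611.2 -333.   116. ] fd -7.6 fl -0.3 fz 3.7
3
 51.11 [ 611.2 -333.   116. ] [-6.1  3.5  2.5] 0.454
```

View pics/w19.png

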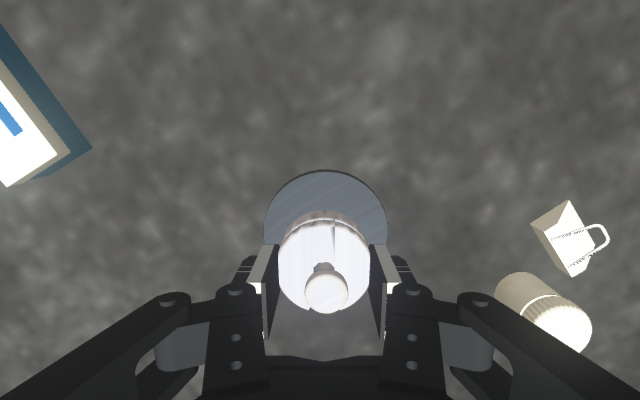

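Run:
```python
from wt import *
seat(115.8,111.5)
arm.movel([*(s0-75*D),200],speed=220)
save("scene","s20.png",(200,300,320,440),6)
save("top","t20.png",(120,270,260,460),4)
arm.movel([*(s0-15*D),200],speed=220)
save("wrist","w20.png")
st()
```

```text
115.1 [ 611.1 -332.9  114.9] fz 0.3
114.4 [ 611.1 -332.9  114.7] fz 1.5
113.7 [ 611.1 -332.9  114.7] fz 3.9
113.0 [ 611.1 -332.9  114.6] fz 6.2
open 52.83 [ 612.1 -333.6  113. ] [-0.8 -0.1 -0.3] 0.753
 54.52 [ 595.8 -324.7  198. ] [ 0.1 -0.4 -0.2] 0.751
```

View pics/s20.png

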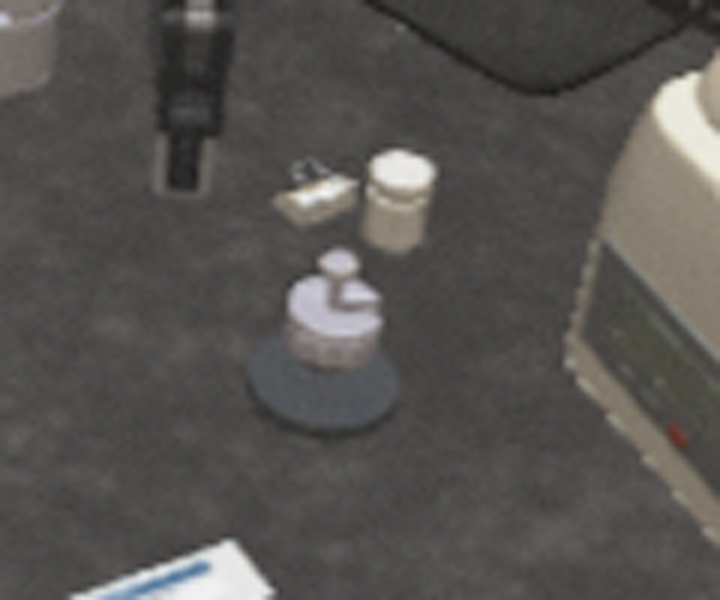

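View pics/w20.png

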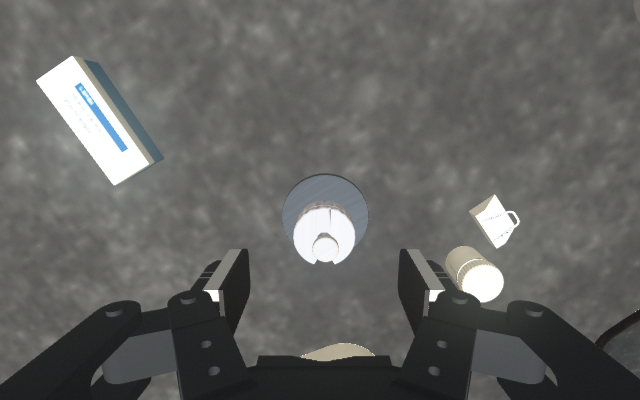

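View pics/t20.png

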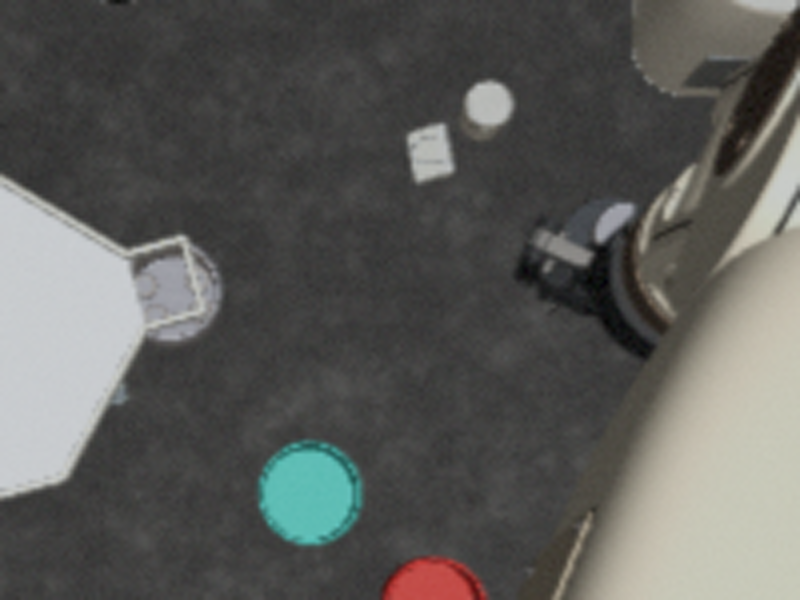

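Run:
```python
from wt import *
im=cv2.imread("pics/w20.png")[165:275,270:380]
arm.movel([*(s0-90*D),210],speed=250)
arm.reach([*P(-110,-1),250],down(th-np.pi/2))
w=arm.read_camera("wrist")[:,:,::-1]
cv2.imwrite("pics/w21.png",np.hstack([cv2.resize(im,(400,400),interpolation=cv2.INTER_CUBIC),cv2.resize(w[30:150,260:380],(400,400),interpolation=cv2.INTER_CUBIC)]))
save("scene","s21.png",(130,310,260,420),4.5)
st()
```

```text
56.12 [ 601.5 -115.4  249.5] [ 1.  -0.7  0.2] 0.751
```

View pics/w21.png

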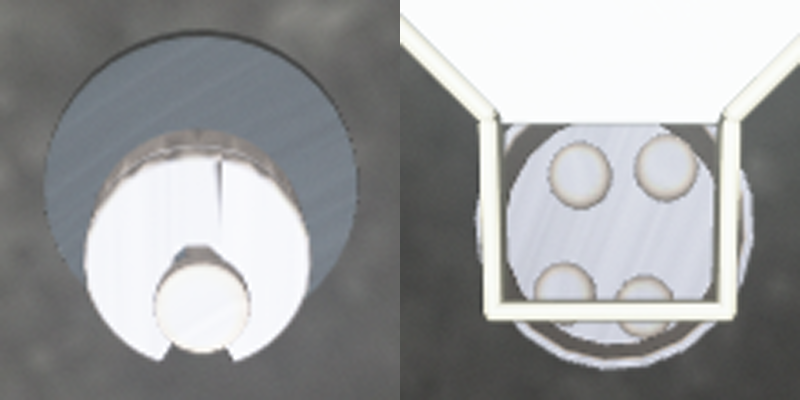

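View pics/s21.png

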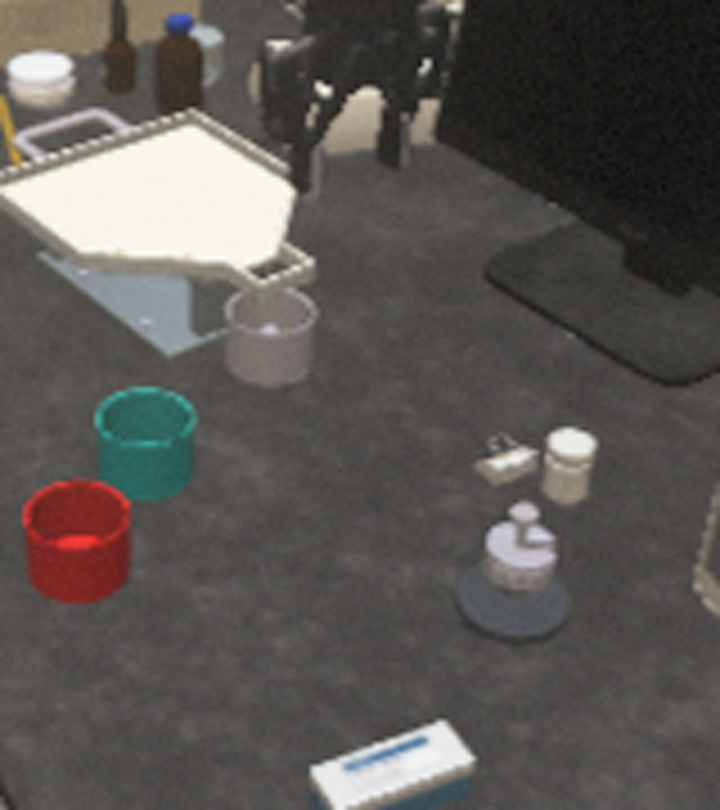

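All four balls are in the cup under the nose, the board is level and empty, and both weights sit on the stem, flat and home. The clip, jar, carton and look-alike cups haven't moved.

Run:
```python
from h import *
print(arm.job_done(),arm.read_state()['time'])
```

```text
the job is handed in; nothing more can be done
the job is handed in; nothing more can be done
```

The job is done and handed in at about 56 s of the 72 s allowed.

- **Balls:** I stood the bare steel cup under the nose and tipped the board by its bar in slow steps to about 0.21 rad. I then lowered it gently back to level and let go of the bar. The last wrist view shows all four balls in the cup and the board empty and level.
- **Weights:** I slid the thick weight onto the stem first, then the thin one. Each went in until the stem met the closed end of its slot, with a push of about 8 N, and I then lowered it until it touched and released it. The last views show both lying flat, thick one at the bottom, with the stem at the slot ends.
- **Bystanders:** In the last pictures the binder clip, jar, slide carton and the red and turquoise cups look unmoved.

Two readings disagreed. The bar gripped about 3 mm off my first fit of the board's position, so I corrected the fit before tipping. One partial wrist estimate of the cup's position, about 15 mm out, was thrown out in favour of a clear view. No check failed in the end.

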